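Lock the lid on the nut grinder and pulse it

ROBOT

A 7-joint arm with a two-finger parallel gripper is mounted at the origin on a cart in front of the work surface, level with it; the furniture and walls round the work are solid. World frame = base frame: x ahead of the robot, y to its left, z up, the work surface at z = 0. Lengths are in m, angles in rad, forces in N, time in s.
With the tool pointing down it reaches from about 0.425 to 0.875 m from the base axis. Payload 4.7 kg.
Tool frame: the origin (TCP) lies between the finger pads; the fingertips stand 14 mm ahead of it and the grasp point (between the pads) lies 5 mm behind it; z points along the fingers, y is the line along which they close (so a half turn about z gives the same grasp; the last joint's range is limited). The gripper opens to 87 mm and grips with 3 to 60 N. Pads are 19 mm wide; open, the fingers measure 117 mm over their backs; the gripper's body (75 mm by 190 mm) begins 51 mm behind the grasp point.
Start: joints at [1.156, 0.321, -0.07, 1.45, 0.023, 1.371, -0.057], TCP at [0.27, -0.591, 0.207] pointing down, gripper open.
Joint ranges: [-2.86, 2.86], [-0.3, 2.09], [-1.38, 1.24], [0.06, 2.45], [-1.56, 4.7], [0.09, 2.05], [-2.69, 2.69]. Speed limits (rad/s): [2.57, 2.57, 3.14, 3.14, 3.14, 3.14, 3.14].

INTERFACE

Orientations are given as a rotation vector (axis times angle).
In Python, from bench import ctrl gives the robot as it stands.
- The arm moves only by the tool step_arm, never from a script. Its argument "commands" is a list of rows, each an object with "travel": the shift along the tool's x, y, z in m, a list of three; "turn": the turn, a rotation vector about the tool's x, y, z in degrees, a list of three. A call has 1 to 5 rows; each row is the pose to reach, as a shift and turn from the pose commanded when the call began, along the tool's axes at that moment; what a row does not reach only later rows make up. A row lasts 1/10 s, in which the tool goes at most 50 mm and 8.59 degrees, less where a joint would pass 70% of its speed; a pose out of reach is approached as far as the arm can. A call with a gripper value outside its range is refused whole. "gripper" is the opening, from 0 (shut) to 1 (fully open), set as the call begins (left out, the last holds). The fingers move at their own pace and stop on an object; "force" is the grip in N (left out, the last holds). Time passes only in rows, so rows that repeat a pose let the fingers close. It gives the time, the measured TCP pose, the force, the opening and the grip force at its end, in the units of the state.
- ctrl.get_state(): the state, without advancing time (a new reading comes with each control period).
- ctrl.get_image(name): name is "scene" or "side" or "wrist"; returns the picture (420x560x3 uint8, red, green, blue); there is no depth.
- ctrl.camera_model(name): a dict with "fx", "fy", "cx", "cy" (pixels), "k1" (the pictures are not rectified: a ray, as slopes to the right and down, at radius r is drawn at 1 + k1 r^2 times it, then the intrinsics apply), "R" (3x3) and "t" (3): a world point X has camera coordinates R X + t; the wrist camera has in their place "T_tool_cam" (4x4, takes a point from camera to tool coordinates, whose origin is the TCP and whose axes are the flange's). Camera axes: x right, y down, z forward; pixel columns grow to the right and rows downward; lengths in m; the calibration is good to about 2 mm. A picture is of the moment at which its call begins: read the wrist's pose just before it. camera_model takes no time and is no camera call.
- ctrl.close_job(): hands the job in; it is judged then, once.
The state is a dict: "time": time; "joint_positions": joint angles; "qd": joint speeds; "joint_torque": joint torques, N m; "position": TCP position; "tool_rot": TCP orientation; "ft_force": force on the tool from outside, world axes, zero at the start; "torque": the same for the moment, N m; "grip_width": opening from 0.0 (shut) to 1.0 (fully open); "grip_force": force on a finger pad.
Only numpy, scipy, OpenCV 4.12 (cv2) and the standard library are available. Lean on these libraries where they do the work, as an engineer would, in place of code of your own. Each camera call takes 0.05 s, during which the arm holds its last target. There are 200 camera calls.

TASK

Close the nut grinder and give it a pulse: put its lid into the collar with the two lugs in the open slots, press it down against the sprung seal and turn it clockwise until it stops and locks under the collar. Only when the lid is locked, press the orange button right down for about half a second and let it go. Leave everything else on the table where it stands.

Things in the scene. Friction and masses are not known exactly. Their poses are not given: they have to be found in the camera images.
- lid_center (a point): The grinder's loose lid, standing on its flat nose on the table, about 0.12 kg: a pale round plug, 55 mm high. The point is on its axis, half-way up (27.5 mm over its underside); x along the grip bar, z up. Underside radius 29 mm, tapering out to 34 mm at 8 mm up; 34 mm radius from there to 22 mm up, domed to 29 mm. A half turn makes no difference: it fits both ways.
- lid_bar (a point): Middle of the lid's black grip bar, on the lid's axis, 42 mm above its underside. The bar (white line on its top) is 56 mm long along x, 14 mm wide along y and stands free of the dome from 13 mm below this point to its top 13 mm above.
- lid_lug (a point): Middle of the upper face of one of the lid's two black lugs, 38 mm from its axis along +x (the other is at -x, so both are in line with the bar). Each stands out to 40.5 mm from the axis, is 12 mm wide and 6 mm thick, from 9 to 15 mm above the lid's underside.
- grinder_collar (a point): Cordless grinder, steel and black, fixed to the table, turned at most 0.4 rad. Point: on the collar's axis, level with the upper face of its grey ledge, 100 mm above the table; z up, x away from the front deck with the button. Ledge: ring 8 mm thick, inner radius 36.5 mm; the lid has 2.5 mm of play in it all round. Round it a black rim, 46 to 57.5 mm radius, 3 mm higher.
- open_slot (a point): Middle of one of two opposite slots through the ledge, at its upper face, 41 mm from the axis, 75 degrees (1.309 rad) counter-clockwise from the collar's x (from above); white line on the rim. 30 degrees wide, so 5 degrees of play for a lug. A lid in the slots rests on the seal with its centre 12.5 mm above the collar's point, lugs flush; beside the slots it stays up at 18.5 mm.
- lock_pocket (a point): Where one lug locks: under the ledge, on the collar's +x axis (the other at -x; red dots on the rim). The lug channel runs 75 degrees clockwise from each slot to a stop here; the other way is blocked. Lugs pass below the ledge only with the lid's centre 4.5 mm or less above the collar's point; here they rise 4 mm into pockets with 5 degrees of play, the lid's centre then at 8.5 mm.
- seal_ring (a joint): The white sprung seal ring in the well, which the lid's nose presses down: 0 up (its face 15 mm below the collar's point), 0.014 m fully down (lid's centre then 1.5 mm below the collar's point). It takes 4 N to start, 10 N fully down, and lifts the lid when let go.
- pulse_button_top (a point): Centre of the upper face of the round orange push button (26 mm across) on the grinder's front deck, 84 mm from the collar's axis toward its -x, 94 mm above the table when free; pressed straight down.
- pulse_button (a joint): Travel of the button in m: 0 free, 0.006 fully down (5 N); it springs back.
- mug_center (a point): Green and white mug, 78 mm across with its handle 116 mm, 101 mm high, a bystander; the point is on its axis, half-way up.
- tea_glass_center (a point): Clear tea glass, 81 mm across, 103 mm high, a bystander; half-way up.
- spice_jar_center (a point): Spice jar with red cap, 46 mm across, 109 mm high, a bystander; half-way up.
- pepper_jar_center (a point): Spice jar with black cap, 41 mm across, 105 mm high, a bystander; half-way up.
- moka_pot_center (a point): Moka pot, 90 x 141 mm, 159 mm high, a bystander at the back; half-way up.
- sugar_canister_center (a point): Green canister with wooden lid, 94 mm across, 120 mm high, a bystander at the back; half-way up.
- keys: Bunch of keys lying flat, 110 x 121 x 8 mm, a bystander; origin at the centre of its underside.
- teaspoon: Teaspoon lying flat, 137 x 28 x 13 mm, a bystander; origin at the centre of its underside.
Mind the look-alikes: they are no part of the job. What is shaped like the part that bears lid_center but turquoise or yellow is not meant.

How it is judged:
By the outcome, as a careful person would: the job done as asked, in the order asked, and still so for the second after the job is handed in, with the robot touching nothing.
It also fails if it takes over 51 s, if anything falls off the work surface, if the arm or the gripper's body presses on something with over 40 N, if the wrist force passes 120 N, or if a joint passes its speed limit or range.

## Working session

There is one attempt and no reset: what is moved stays moved. The work goes in short steps, Python scripts to look and compute and a tool call to move; the robot and the scene stay as the last step left them, time stands still between calls to the robot, and variables do not carry over. Pictures are saved under pics/ and viewed, at most 10 in all, crops included, and the job is handed in when it is done.

Besides the shell and the picture viewer there is one more tool, called after "Emit:" as name([rows], argument=value, ...), one row to a line, values as JSON. step_arm: Moves the arm, as the interface text tells. Its arguments: {"type":"object","properties":{"commands":{"type":"array"},"gripper":{"type":"number"},"force":{"type":"number"}},"required":["commands"]}

```bash
mkdir -p pics; ls; python3 - <<'E'
from bench import ctrl
import cv2
for n in ["scene","side","wrist"]:
    im=ctrl.get_image(n); cv2.imwrite(f"pics/{n}0.png",im[:,:,::-1])
    m=ctrl.camera_model(n); print(n,m)
print(ctrl.get_state())
a=[cv2.imread(f"pics/{n}0.png") for n in ["scene","side"]]
E
```

```text
pics
scene {'fx': 524.171917803029, 'fy': 524.171917803029, 'cx': 274.4324742360145, 'cy': 207.01991257329638, 'k1': 0.061040943592011315, 'R': array([[-0.76901046, -0.63910054, -0.01316906],
       [-0.40891933,  0.50766612, -0.75832717],
       [ 0.49133278, -0.57777644, -0.65174112]]), 't': array([0.43663697, 0.28511508, 1.24793041])}
side {'fx': 439.5621856824896, 'fy': 439.5621856824896, 'cx': 276.46345696806355, 'cy': 209.28905736352192, 'k1': -0.037947907057581755, 'R': array([[ 0.49374868, -0.86928112, -0.02371867],
       [-0.53051154, -0.2794929 , -0.80027571],
       [ 0.68903537,  0.40771811, -0.59916292]]), 't': array([-0.28142055,  0.36999955,  1.1527625 ])}
wrist {'fx': 370.18655342934187, 'fy': 370.18655342934187, 'cx': 278.73655992840133, 'cy': 204.57860271969273, 'k1': -0.03999510960086664, 'T_tool_cam': array([[ 4.48684440e-04, -9.57646759e-01, -2.87945279e-01,
         7.94562368e-02],
       [ 9.99999839e-01,  5.29318049e-04, -2.02175033e-04,
         7.18282706e-04],
       [ 3.46026899e-04, -2.87945142e-01,  9.57646843e-01,
        -1.77645266e-01],
       [ 0.00000000e+00,  0.00000000e+00,  0.00000000e+00,
         1.00000000e+00]])}
{'time': 0.15, 'joint_positions': array([ 1.15613851,  0.32165581, -0.07006545,  1.45139256,  0.02259676,
        1.37079158, -0.05692753]), 'qd': array([-9.90776400e-05, -2.27112095e-03,  2.61330282e-04, -2.56185535e-03,
        6.80600665e-04,  1.34366950e-03, -1.83191063e-03]), 'joint_torque': array([-3.50084265e-04, -4.91794538e+01, -4.04844470e-01, -3.12877464e+01,
       -6.40599173e-02,  4.04732348e-02,  9.17847456e-05]), 'position': array([ 0.26999665, -0.59079007,  0.20601173]), 'tool_rot': array([-3.06831086e+00, -6.68011092e-01,  6.23289217e-04]), 'ft_force': array([-0.4758614 ,  0.06285321, -0.52485235]), 'torque': array([-0.00047115, -0.01551553,  0.03218582]), 'grip_force': 0.0, 'grip_width': 0.999938675872603}
```

View pics/scene0.png

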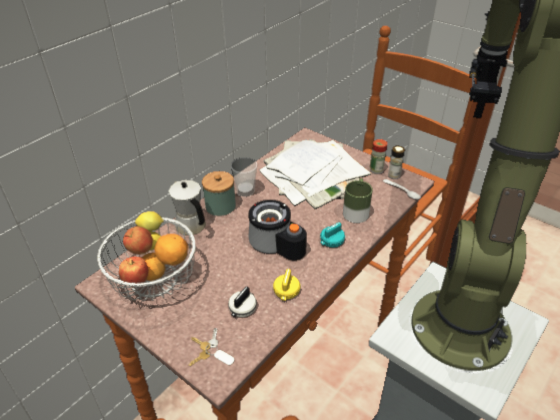

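View pics/side0.png

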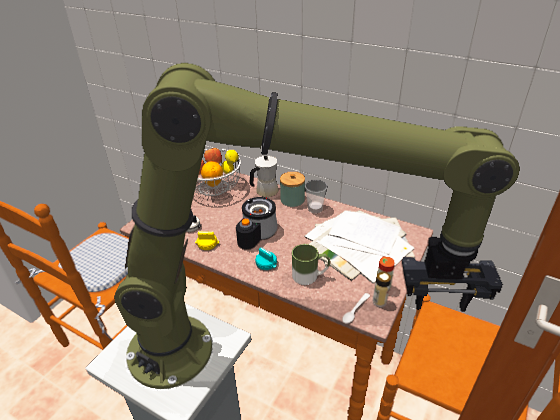

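The scene picture shows the pale lid with its black bar at (242,303). These could be mistaken for it: the yellow lid (287,287), the turquoise lid (333,236) and the white key tag (224,357). I choose (242,303). The grinder collar is at (270,213) and the orange button at (294,229). In the side view the arm partly hides the lid at (193,222), and the collar is at (259,207).

```bash
cat > h.py <<'E'
import numpy as np, cv2
from bench import ctrl
from scipy.spatial.transform import Rotation as Ro
def cam(n, st=None):
    m=ctrl.camera_model(n)
    if n=="wrist":
        T=np.array(m["T_tool_cam"]); Rt=Ro.from_rotvec(st["tool_rot"]).as_matrix()
        Rwc=Rt@T[:3,:3]; o=Rt@T[:3,3]+st["position"]
    else:
        Rwc=np.array(m["R"]).T; o=-Rwc@np.array(m["t"])
    return m,Rwc,o
def ray(c,uv):
    m,Rwc,o=c
    d=np.array([(uv[0]-m["cx"])/m["fx"],(uv[1]-m["cy"])/m["fy"]]); s=d.copy()
    for _ in range(20): s=d/(1+m["k1"]*(s@s))
    v=Rwc@np.array([s[0],s[1],1]); return o,v/np.linalg.norm(v)
def onz(c,uv,z):
    o,v=ray(c,uv); return o+v*(z-o[2])/v[2]
def proj(c,X):
    m,Rwc,o=c; p=Rwc.T@(np.array(X)-o); s=p[:2]/p[2]; s=s*(1+m["k1"]*(s@s))
    return s*m["fx"]+[m["cx"],m["cy"]]
def tri(rs):
    A=np.zeros((3,3));b=np.zeros(3)
    for o,v in rs:
        P=np.eye(3)-np.outer(v,v);A+=P;b+=P@o
    return np.linalg.solve(A,b)
def shot(n,f):
    st=ctrl.get_state(); im=ctrl.get_image(n)[:,:,::-1].copy(); cv2.imwrite(f"pics/{f}.png",im)
    return cam(n,st),im,st
def blobs(mask,amin=15):
    k,l,s,c=cv2.connectedComponentsWithStats(mask.astype(np.uint8))
    return [(int(s[i,4]),c[i].round(1).tolist(),s[i,:4].tolist()) for i in range(1,k) if s[i,4]>=amin]
def move(target,yaw=None):
    """offset from the current pose in tool axes"""
    st=ctrl.get_state();R=Ro.from_rotvec(st["tool_rot"]).as_matrix()
    return R.T@(np.array(target)-st["position"])
E
python3 - <<'E'
from h import *
c=cam("scene");s=cam("side")
for nm,uv,z in [("lid",(242,303),.02),("yel",(287,287),.03),("turq",(333,236),.03),("collar",(270,213),.103),("butt",(294,229),.094),("mug",(357,190),.1),("moka",(186,190),.15),("keys",(205,348),0)]:
    print(nm,onz(c,uv,z).round(3))
print(onz(s,(259,205),.103).round(3),onz(s,(246,223),.094).round(3),onz(s,(193,222),.02).round(3))
a=cv2.imread("pics/scene0.png")
im=np.hstack([cv2.resize(a[270:340,200:270],(560,560),interpolation=3)[:, :],cv2.resize(a[190:270,240:270],(210,560),interpolation=3)])
cv2.imwrite("pics/crop0.png",im)
hsv=cv2.cvtColor(a,cv2.COLOR_BGR2HSV)
st=ctrl.get_state();R=Ro.from_rotvec(st["tool_rot"]).as_matrix();print(R.round(3))
E
```

```text
lid [0.436 0.282 0.02 ]
yel [0.377 0.18  0.03 ]
turq [ 0.393 -0.043  0.03 ]
collar [0.536 0.055 0.103]
butt [0.452 0.057 0.094]
mug [ 0.409 -0.177  0.1  ]
moka [0.737 0.166 0.15 ]
keys [0.426 0.421 0.   ]
[0.543 0.05  0.103] [0.45  0.043 0.094] [0.442 0.267 0.02 ]
[[ 0.909  0.416 -0.001]
 [ 0.416 -0.909  0.001]
 [-0.    -0.001 -1.   ]]
```

View pics/crop0.png

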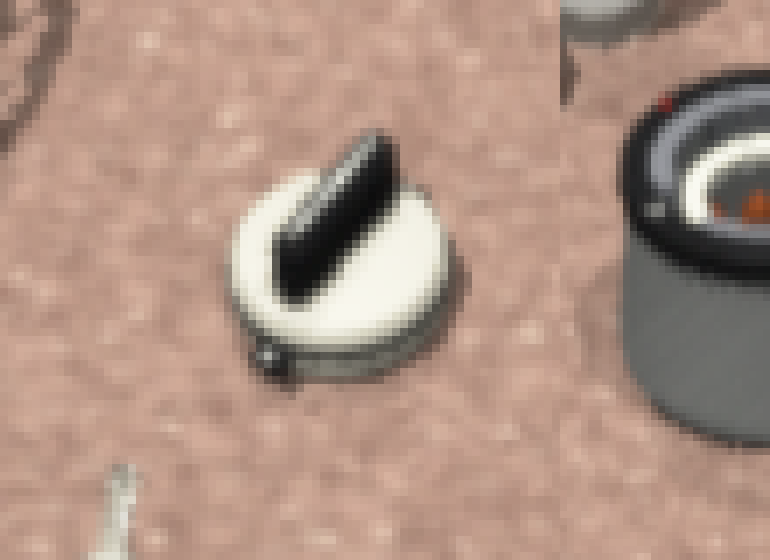

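The crop confirms a pale plug with a black bar and a lug at its lower left. Next I move over the grinder, going up first.

```bash
python3 - <<'E'
from h import *
c=cam("scene")
a,b=[onz(c,(200+x/8,270+y/8),.055) for x,y in [(378,137),(284,240)]]
print(a,b,np.degrees(np.arctan2(*(a-b)[1::-1])),np.linalg.norm(a-b))
for uv in [(112,275),(150,295),(190,260),(195,245)]: print("basket edge",onz(c,uv,.08).round(3))
print("wp",move([.5,-.25,.30]).round(3))
E
```

```text
[0.43850992 0.25800011 0.055     ] [0.43358714 0.30515684 0.055     ] -84.04037463413884 0.04741298841404235
basket edge [0.705 0.451 0.08 ]
basket edge [0.584 0.434 0.08 ]
basket edge [0.594 0.298 0.08 ]
basket edge [0.623 0.253 0.08 ]
wp [ 0.351 -0.214 -0.094]
```

Emit:
step_arm([
  {"travel": [0.07,0,-0.05],"turn": [0,0,0]},
  {"travel": [0.14,-0.06,-0.09],"turn": [0,0,0]},
  {"travel": [0.24,-0.11,-0.1],"turn": [0,0,-8]},
  {"travel": [0.33,-0.21,-0.1],"turn": [0,0,-16]},
  {"travel": [0.33,-0.21,-0.1],"turn": [0,0,-24]},
])

```text
time: 0.65
position: [0.4077, -0.4091, 0.2851]
tool_rot: [2.86, 1.3, 0.0]
ft_force: [1.4, -0.4, -0.0]
grip_width: 0.996
grip_force: 0.0
```

Emit:
step_arm([
  {"travel": [0.423,-0.275,-0.015],"turn": [0,0,-8]},
  {"travel": [0.423,-0.275,-0.015],"turn": [0,0,-16]},
  {"travel": [0.423,-0.275,-0.015],"turn": [0,0,-24]},
  {"travel": [0.423,-0.275,-0.015],"turn": [0,0,-32]},
  {"travel": [0.423,-0.275,-0.015],"turn": [0,0,-41]},
])

```text
time: 1.15
position: [0.4431, -0.1617, 0.2922]
tool_rot: [2.231, 2.211, -0.001]
ft_force: [1.1, -0.6, -0.6]
grip_width: 1.0
grip_force: 0.0
```

```bash
python3 - <<'E'
from h import *
print(move([.48,.09,.30]).round(3), ctrl.get_state()["joint_positions"].round(2))
E
```

```text
[ 0.252  0.035 -0.008] [ 0.77 -0.08 -0.45  1.72 -0.03  1.49  0.32]
```

Emit:
step_arm([
  {"travel": [0.25,0.035,-0.01],"turn": [0,0,0]},
  {"travel": [0.25,0.035,-0.01],"turn": [0,0,0]},
  {"travel": [0.25,0.035,-0.01],"turn": [0,0,0]},
  {"travel": [0.25,0.035,-0.01],"turn": [0,0,0]},
  {"travel": [0.25,0.035,-0.01],"turn": [0,0,0]},
])

```text
time: 1.65
position: [0.4813, 0.085, 0.3023]
tool_rot: [2.237, 2.204, -0.0]
ft_force: [0.5, -0.7, 0.5]
grip_width: 1.003
grip_force: 0.0
```

Emit:
step_arm([
  {"travel": [0.01,0,0],"turn": [0,0,0]},
  {"travel": [0.01,0,0],"turn": [0,0,0]},
  {"travel": [0.01,0,0],"turn": [0,0,0]},
])

```text
time: 1.95
position: [0.4816, 0.0914, 0.3018]
tool_rot: [2.239, 2.203, -0.002]
ft_force: [0.5, -0.6, -0.1]
grip_width: 1.0
grip_force: 0.0
```

```bash
python3 - <<'E'
from h import *
c,im,st=shot("wrist","w1"); print(st["position"],st["tool_rot"],np.abs(st["qd"]).max())
E
```

```text
[0.48162629 0.09138225 0.30175367] [ 2.23925401e+00  2.20315021e+00 -2.07160025e-03] 0.025744099482777057
```

View pics/w1.png

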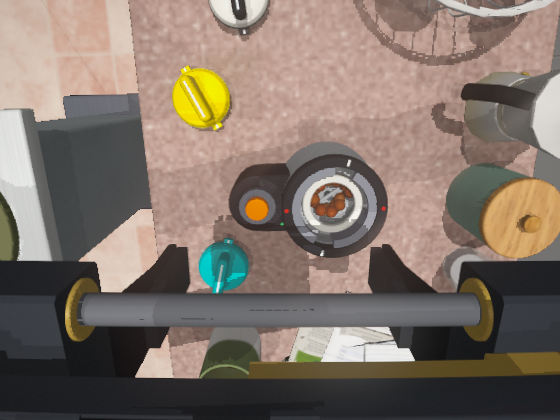

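The wrist view shows the collar at (335,205), red dots at (286,211) and (383,208), white slot lines at (350,163) and (322,252), the orange button at (257,209), and the pale lid at the top edge (239,10).

```bash
python3 - <<'E'
from h import *
im=cv2.imread("pics/w1.png"); st=ctrl.get_state(); c=cam("wrist",st)
h=cv2.cvtColor(im,cv2.COLOR_BGR2HSV); H,S,V=cv2.split(h)
yy,xx=np.mgrid[:420,:560]
near=np.hypot(xx-335,yy-205)
for nm,mk,z in [("red",((H<8)|(H>172))&(S>130)&(V>60)&(near>38)&(near<55),.103),
  ("white",(S<60)&(V>130)&(near>37)&(near<54),.103),
  ("orange",(H<20)&(S>180)&(V>180)&(np.hypot(xx-257,yy-209)<20),.094)]:
    for b in blobs(mk,3): print(nm,b[0],b[1],onz(c,b[1],z).round(4))
# outer rim circle from dark pixels: cast contour
mk=((V<70)&(near<56)&(xx>300)).astype(np.uint8)
ct=max(cv2.findContours(mk,cv2.RETR_EXTERNAL,cv2.CHAIN_APPROX_NONE)[0],key=cv2.contourArea)[:,0]
ct=ct[(ct[:,0]>305)]
P=np.array([onz(c,p,.103)[:2] for p in ct]); A=np.c_[2*P,np.ones(len(P))]
for _ in range(6):
    s=np.linalg.lstsq(A,(P**2).sum(1),rcond=None)[0]; r=np.sqrt(s[2]+s[:2]@s[:2]); e=abs(np.hypot(*(P-s[:2]).T)-r); k=e<max(.001,1.5*np.median(e)); P=P[k];A=A[k]
print("rim",s[:2],r,len(P))
print("button side",)
E
```

```text
red 17 [383.0, 208.2] [0.5928 0.0502 0.103 ]
red 16 [286.0, 210.5] [0.4891 0.0494 0.103 ]
white 25 [368.5, 164.1] [0.5747 0.0981 0.103 ]
white 20 [348.4, 162.8] [0.5539 0.0998 0.103 ]
white 11 [329.0, 168.3] [0.534  0.0944 0.103 ]
white 303 [298.8, 202.9] [0.5028 0.0576 0.103 ]
white 256 [370.2, 201.7] [0.5786 0.0577 0.103 ]
white 4 [377.0, 172.8] [0.5841 0.0888 0.103 ]
white 3 [381.7, 179.0] [0.5894 0.0822 0.103 ]
white 8 [385.4, 187.8] [0.5939 0.0726 0.103 ]
white 27 [387.7, 203.2] [0.5974 0.0557 0.103 ]
white 28 [384.1, 224.6] [0.5952 0.0315 0.103 ]
white 35 [307.0, 233.9] [0.5117 0.0223 0.103 ]
white 77 [368.7, 244.7] [0.5797 0.0083 0.103 ]
white 16 [321.6, 252.8] [ 5.279e-01 -4.000e-04  1.030e-01]
white 16 [350.7, 255.2] [ 0.5603 -0.0039  0.103 ]
orange 374 [256.3, 209.1] [0.4569 0.0487 0.094 ]
rim [0.54762617 0.06177935] 0.04328478806408942 52
button side
```

Collar centre is at (0.541, 0.0497) with yaw of about 0.5°. The dots and lines give a radius of 51.8 mm, the slot line lies at 75°, and the button is 84 mm away, all consistent. Next is the lid.

Emit:
step_arm([
  {"travel": [0.21,-0.048,0.04],"turn": [0,0,-3]},
  {"travel": [0.21,-0.048,0.04],"turn": [0,0,-7]},
  {"travel": [0.21,-0.048,0.04],"turn": [0,0,-7]},
  {"travel": [0.21,-0.048,0.04],"turn": [0,0,-7]},
  {"travel": [0.21,-0.048,0.04],"turn": [0,0,-7]},
])

```text
time: 2.5
position: [0.4349, 0.3065, 0.2614]
tool_rot: [-2.094, -2.339, 0.0]
ft_force: [0.1, 0.0, 0.0]
grip_width: 1.001
grip_force: 0.0
```

Emit:
step_arm([
  {"travel": [0,0,0],"turn": [0,0,0]},
  {"travel": [0,0,0],"turn": [0,0,0]},
  {"travel": [0,0,0],"turn": [0,0,0]},
])

```text
time: 2.8
position: [0.4384, 0.3011, 0.2621]
tool_rot: [2.103, 2.332, -0.001]
ft_force: [0.2, -0.6, -0.1]
grip_width: 0.997
grip_force: 0.0
```

```bash
python3 - <<'E'
from h import *
c,im,st=shot("wrist","w2"); print(st["position"],st["tool_rot"],proj(c,[.436,.282,.03]))
E
```

```text
[0.43835598 0.3010944  0.26206635] [ 2.10331340e+00  2.33196274e+00 -1.15972243e-03] [274.46272001 182.61601972]
```

View pics/w2.png

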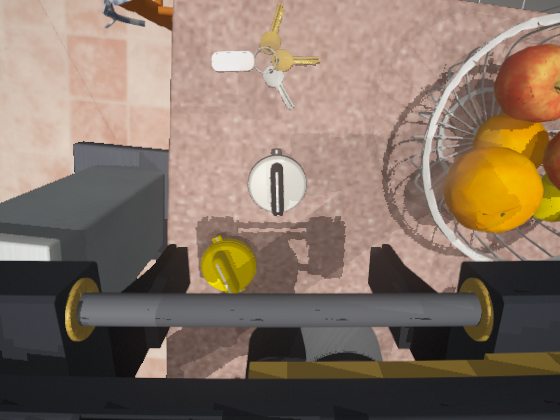

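The lid is at (277,184), with its bar almost vertical in the image and so along tool x. The yellow one is at (229,265), the keys are at (270,60), and the basket is to the right from column 430.

```bash
python3 - <<'E'
from h import *
im=cv2.imread("pics/w2.png"); st=ctrl.get_state(); c=cam("wrist",st)
h=cv2.cvtColor(im,cv2.COLOR_BGR2HSV); H,S,V=cv2.split(h)
yy,xx=np.mgrid[:420,:560]; near=np.hypot(xx-277,yy-184)
print("white max/min",[b for b in blobs((S<60)&(V>120)&(near<36),5)])
w=((S<70)&(V>110)&(near<36)).astype(np.uint8)
ct=max(cv2.findContours(w,0,1)[0],key=cv2.contourArea); (u,r)=cv2.minEnclosingCircle(ct); print("disc",u,r,onz(c,u,.022).round(4), "R",r/370*(.262+.178-.022))
bar=((V<90)&(near<40)).astype(np.uint8)
for b in blobs(bar,20): print("dark",b)
k,l,s,_=cv2.connectedComponentsWithStats(bar); i=1+np.argmax(s[1:,4])
# bar top: white line pixels inside the bar hull
hull=cv2.convexHull(np.argwhere(l==i)[:,::-1].astype(np.int32)); m=np.zeros_like(bar); cv2.fillConvexPoly(m,hull,1)
g=(m>0)&(V>100)&(xx>270)&(xx<284)
p=np.argwhere(g)[:,::-1]; print(len(p),p.min(0),p.max(0))
f=cv2.fitLine(p.astype(np.float32),2,0,.01,.01).ravel()
q0=f[2:]+f[:2]*(p.min(0)[1]-f[3])/f[1]; q1=f[2:]+f[:2]*(p.max(0)[1]-f[3])/f[1]
a,b=onz(c,q0,.055),onz(c,q1,.055); print("line ends",a,b,"len",np.linalg.norm(a-b),"yaw",np.degrees(np.arctan2(*(a-b)[1::-1])),"mid",(a+b)/2)
a=Ro.from_rotvec(st["tool_rot"]).as_matrix();print("toolyaw",np.degrees(np.arctan2(a[1,0],a[0,0])))
cv2.imwrite("pics/c2.png",cv2.resize(im[144:224,237:317],(560,560),interpolation=0))
E
```

```text
white max/min [(3193, [276.1, 184.0], [242, 149, 71, 71]), (18, [276.4, 151.2], [275, 149, 4, 5]), (123, [276.9, 191.2], [275, 172, 4, 40])]
disc (277.0, 184.0) 35.90274429321289 [0.4391 0.279  0.022 ] R 0.04056039760692699
dark (420, [276.9, 188.3], [271, 164, 13, 52])
175 [271 164] [283 215]
line ends [0.43543999 0.30840563 0.055     ] [0.44275314 0.25238306 0.055     ] len 0.056497877346119364 yaw 97.4372978309487 mid [0.43909656 0.28039435 0.055     ]
toolyaw 95.90778470113509
```

View pics/c2.png

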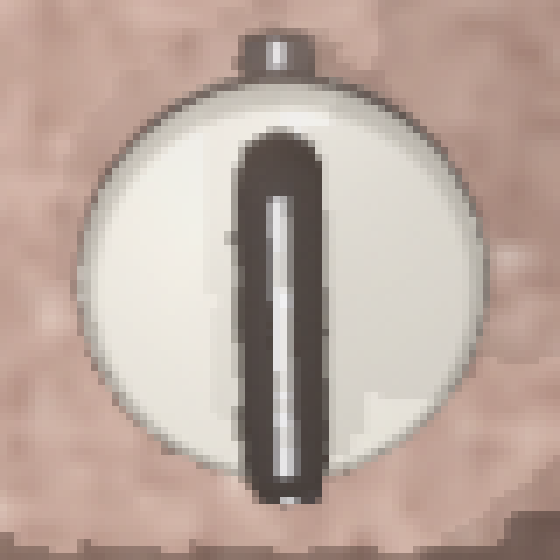

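The crop shows the lid's white line from pixel (276.6,172.6) to (278.0,211.9) and one lug at (276.6,151.9).

```bash
python3 - <<'E'
from h import *
st=ctrl.get_state(); c=cam("wrist",st)
a=onz(c,(276.6,172.4),.055);b=onz(c,(278.1,212.2),.055);l=onz(c,(276.7,151.5),.015)
print(a,b,np.linalg.norm(a-b),np.degrees(np.arctan2(*(a-b)[1::-1])),(a+b)/2,"lug",l)
im=cv2.imread("pics/w2.png");V=im.max(2)
p=np.argwhere((V[172:212,272:284]>120)); 
# line centre per row
r=np.array([(272+np.average(np.arange(7),weights=np.clip(V[y,273:280].astype(float)-80,0.01,None))+1,y) for y in range(174,211)])
f=np.polyfit(r[:,1],r[:,0],1); a,b=[onz(c,(np.polyval(f,y),y),.055) for y in (174,210)];print(f,np.degrees(np.arctan2(*(a-b)[1::-1])))
m=onz(c,(277.4,192.2),.055)
tgt=np.array([.4391,.2795,.16]); print("travel",move(tgt).round(4))
E
```

```text
[0.43670142 0.29949385 0.055     ] [0.44283389 0.25563114 0.055     ] 0.04428932716595926 97.95896269371276 [0.43976766 0.2775625  0.055     ] lug [0.43497801 0.3155024  0.015     ]
[2.70725831e-02 2.71606224e+02] 97.34762564271944
travel [-0.0217 -0.0014  0.1022]
```

Emit:
step_arm([
  {"travel": [-0.023,-0.001,0.05],"turn": [0,0,-1.5]},
  {"travel": [-0.023,-0.001,0.1],"turn": [0,0,-1.5]},
  {"travel": [-0.023,-0.001,0.14],"turn": [0,0,-1.5]},
  {"travel": [-0.023,-0.001,0.16],"turn": [0,0,-1.5]},
  {"travel": [-0.023,-0.001,0.16],"turn": [0,0,-1.5]},
])

```text
time: 3.35
position: [0.437, 0.2776, 0.0992]
tool_rot: [-2.07, -2.361, 0.009]
ft_force: [0.2, -0.1, -0.5]
grip_width: 0.998
grip_force: 0.0
```

Emit:
step_arm([
  {"travel": [0,0,0],"turn": [0,0,0]},
  {"travel": [0,0,0],"turn": [0,0,0]},
], gripper=0.6)

```text
time: 3.55
position: [0.4398, 0.2811, 0.104]
tool_rot: [2.068, 2.362, 0.004]
ft_force: [-0.5, 0.8, -1.0]
grip_width: 0.891
grip_force: 0.0
```

```bash
python3 - <<'E'
from h import *
st=ctrl.get_state();a=Ro.from_rotvec(st["tool_rot"]).as_matrix();print(st["position"],"toolyaw",np.degrees(np.arctan2(a[1,0],a[0,0])),move([.4395,.278,.046]).round(4),a[:,2])
E
```

```text
[0.43983237 0.28111155 0.1040437 ] toolyaw 97.59662250906408 [-0.0031 -0.0009  0.058 ] [ 0.00307183  0.00102272 -0.99999476]
```

Emit:
step_arm([
  {"travel": [-0.003,-0.001,0.03],"turn": [0,0,0]},
  {"travel": [-0.003,-0.001,0.05],"turn": [0,0,0]},
  {"travel": [-0.003,-0.001,0.058],"turn": [0,0,0]},
  {"travel": [-0.003,-0.001,0.058],"turn": [0,0,0]},
  {"travel": [-0.003,-0.001,0.058],"turn": [0,0,0]},
])

```text
time: 4.05
position: [0.4386, 0.2784, 0.0455]
tool_rot: [2.068, 2.364, 0.003]
ft_force: [-0.0, 0.0, 0.3]
grip_width: 0.611
grip_force: 0.0
```

Emit:
step_arm([
  {"travel": [0,0,0],"turn": [0,0,0]},
  {"travel": [0,0,0],"turn": [0,0,0]},
  {"travel": [0,0,0],"turn": [0,0,0]},
  {"travel": [0,0,0],"turn": [0,0,0]},
  {"travel": [0,0,0],"turn": [0,0,0]},
], gripper=0, force=50)

```text
time: 4.55
position: [0.4377, 0.2777, 0.0442]
tool_rot: [2.068, 2.365, 0.0]
ft_force: [0.4, 0.4, 0.1]
grip_width: 0.23
grip_force: 0.0
```

Emit:
step_arm([
  {"travel": [0,0,0],"turn": [0,0,0]},
  {"travel": [0,0,0],"turn": [0,0,0]},
])

```text
time: 4.75
position: [0.4376, 0.2777, 0.0441]
tool_rot: [2.068, 2.365, -0.0]
ft_force: [0.0, 0.6, 0.2]
grip_width: 0.054
grip_force: 0.0
```

The grip has closed past the bar's width (0.16), so I'll look.

```bash
python3 - <<'E'
from h import *
c,im,st=shot("wrist","w3"); c,i2,st=shot("scene","s3"); print(st["grip_width"],st["grip_force"])
cv2.imwrite("pics/c3.png",np.hstack([im,cv2.resize(i2[260:340,200:245],(236,420))]))
E
```

```text
0.035406961253291507 0.0
```

View pics/c3.png

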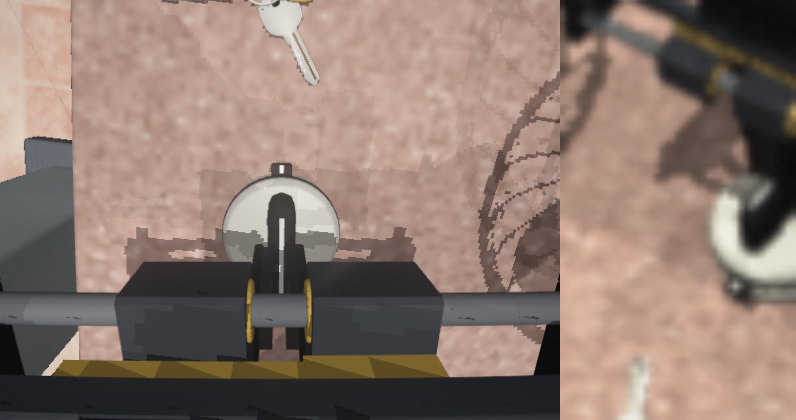

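The fingers seem to straddle the bar at (281,250). I'll let them settle and read again.

Emit:
step_arm([
  {"travel": [0,0,0],"turn": [0,0,0]},
  {"travel": [0,0,0],"turn": [0,0,0]},
  {"travel": [0,0,0],"turn": [0,0,0]},
])

```text
time: 5.15
position: [0.4376, 0.2777, 0.0441]
tool_rot: [2.068, 2.365, -0.0]
ft_force: [0.0, 0.3, 0.8]
grip_width: 0.006
grip_force: 0.0
```

```bash
python3 - <<'E'
from h import *
a=cv2.imread("pics/w3.png"); c,b,st=shot("wrist","w4"); print(st["grip_width"],st["grip_force"])
for v in (215,250,258,265,285,310,345):
    print(v,"old",a[v,244:316:2].max(1).tolist()); print(v,"new",b[v,244:316:2].max(1).tolist())
for z in (.03,.055): print(z,[proj(c,[.4395+d,.278,z]).round(1).tolist() for d in(-.007,0,.007)])
E
```

```text
0.005767197359719322 0.0
215 old [208, 208, 209, 209, 209, 210, 210, 210, 210, 211, 211, 211, 67, 66, 67, 68, 69, 70, 70, 71, 70, 71, 70, 69, 68, 67, 198, 211, 211, 211, 210, 211, 210, 210, 210, 210]
215 new [206, 206, 207, 207, 207, 208, 209, 209, 209, 209, 210, 209, 66, 65, 67, 67, 68, 68, 70, 70, 69, 69, 69, 67, 67, 65, 197, 210, 209, 209, 209, 209, 208, 209, 208, 208]
250 old [120, 120, 121, 122, 121, 68, 48, 49, 49, 51, 53, 54, 51, 52, 54, 50, 51, 49, 139, 141, 63, 52, 52, 51, 52, 52, 49, 50, 49, 49, 109, 143, 143, 142, 143, 142]
250 new [119, 120, 120, 121, 120, 120, 120, 107, 45, 46, 46, 47, 47, 49, 53, 51, 51, 50, 62, 48, 49, 50, 48, 47, 47, 47, 47, 46, 142, 141, 141, 142, 141, 141, 141, 141]
258 old [139, 125, 119, 139, 106, 43, 45, 44, 43, 46, 47, 48, 47, 45, 46, 46, 47, 45, 131, 131, 59, 47, 46, 47, 48, 47, 45, 45, 44, 46, 45, 134, 141, 141, 141, 141]
258 new [124, 132, 137, 137, 137, 137, 136, 70, 41, 41, 41, 41, 44, 44, 44, 45, 43, 44, 57, 46, 45, 45, 45, 43, 42, 42, 43, 43, 105, 140, 139, 139, 140, 139, 139, 139]
265 old [49, 49, 48, 46, 41, 40, 42, 41, 41, 43, 44, 44, 
[... 650 characters left out ...]
, 113, 114, 113, 113, 113, 113, 113, 113, 113, 113, 113, 113, 113, 113, 114, 113, 113, 176, 197, 46, 63]
310 new [62, 63, 62, 62, 63, 64, 64, 176, 143, 113, 111, 112, 112, 112, 113, 112, 112, 112, 111, 112, 111, 111, 111, 111, 111, 111, 111, 178, 195, 71, 73, 72, 64, 63, 63, 64]
345 old [63, 43, 32, 31, 31, 25, 26, 26, 36, 34, 35, 34, 35, 34, 79, 107, 107, 106, 106, 107, 109, 51, 35, 33, 34, 35, 35, 34, 26, 25, 28, 32, 31, 32, 53, 63]
345 new [62, 62, 63, 61, 62, 61, 49, 30, 31, 21, 21, 31, 31, 33, 31, 31, 33, 61, 42, 34, 32, 33, 32, 32, 30, 20, 22, 30, 30, 60, 61, 62, 62, 61, 61, 62]
0.03 [[268.9, 239.0], [281.4, 240.6], [293.8, 242.1]]
0.055 [[267.6, 258.1], [281.7, 259.9], [295.8, 261.6]]
```

The fingers closed above the bar. In the wrist picture their tips sit at row 245, which puts them about 13 mm above the reported TCP instead of 14 mm below it. I'll open, go down in small steps and watch the force.

Emit:
step_arm([
  {"travel": [0,0,-0.006],"turn": [0,0,0]},
  {"travel": [0,0,-0.006],"turn": [0,0,0]},
  {"travel": [0,0,-0.006],"turn": [0,0,0]},
  {"travel": [0,0,-0.006],"turn": [0,0,0]},
  {"travel": [0,0,-0.006],"turn": [0,0,0]},
], gripper=0.5)

```text
time: 5.7
position: [0.4376, 0.2776, 0.0501]
tool_rot: [2.068, 2.365, -0.0]
ft_force: [-0.7, -1.1, 0.1]
grip_width: 0.373
grip_force: 0.0
```

Emit:
step_arm([
  {"travel": [0,0,0],"turn": [0,0,0]},
  {"travel": [0,0,0],"turn": [0,0,0]},
])

```text
time: 5.9
position: [0.4376, 0.2776, 0.0501]
tool_rot: [-2.068, -2.365, 0.0]
ft_force: [-0.7, 0.2, -0.1]
grip_width: 0.479
grip_force: 0.0
```

```bash
python3 - <<'E'
from h import *
c,b,st=shot("wrist","w5"); s,i2,_=shot("scene","s5"); sd,i3,_=shot("side","d5")
print(st["position"],st["grip_width"])
for n,X in (("tcp",st["position"]),("tip",st["position"]-[0,0,.014])):
  print(n,proj(c,X),proj(s,X),proj(sd,X))
big=cv2.resize(i2[255:335,195:265],(490,560),interpolation=cv2.INTER_CUBIC)
p=(proj(s,st["position"]-[0,0,.014])-[195,255])*7
cv2.circle(big,tuple(int(x) for x in p),5,(0,0,255),1)
w=cv2.resize(b[190:350,180:380],(310,248))
big=np.hstack([big,cv2.copyMakeBorder(w,0,312,0,0,cv2.BORDER_CONSTANT)]); cv2.imwrite("pics/c5.png",big)
E
```

```text
[0.43758385 0.27764658 0.05005556] 0.47867401964690814
tcp [277.91925351 251.01845121] [242.18691513 293.52262912] [188.56903692 215.05471707]
tip [277.972151  240.7748291] [242.48812474 297.27747024] [189.13932193 218.20442758]
```

View pics/c5.png

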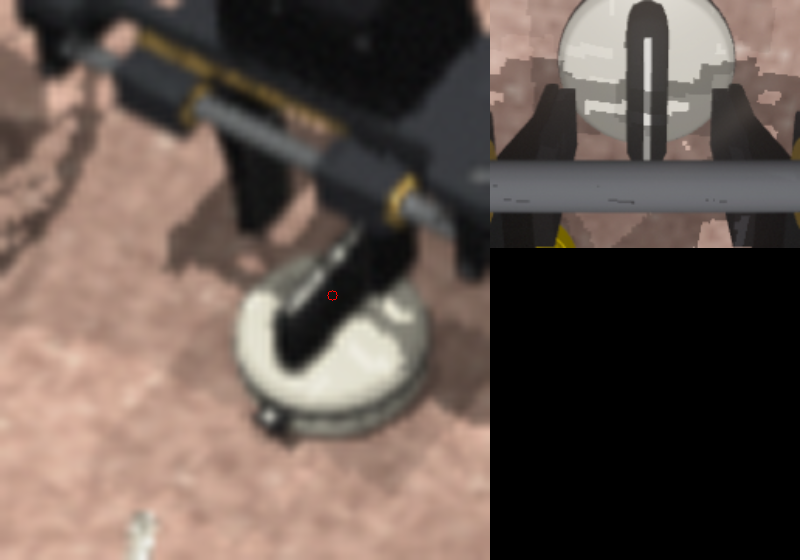

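The fixed camera confirms it. The fingertips, at crop (245,230) and (395,275), are about 25 mm higher than the stated tip point (332,296), so the real tips are about 13 mm above the reported TCP. I need a TCP height of about 0.020, and a 1.5 mm shift along tool y to centre on the bar.

Emit:
step_arm([
  {"travel": [0,0.0015,0.01],"turn": [0,0,0]},
  {"travel": [0,0.0015,0.018],"turn": [0,0,0]},
  {"travel": [0,0.0015,0.024],"turn": [0,0,0]},
  {"travel": [0,0.0015,0.024],"turn": [0,0,0]},
])

```text
time: 6.45
position: [0.4381, 0.2773, 0.0247]
tool_rot: [-2.067, -2.364, 0.004]
ft_force: [-0.0, -0.0, 0.3]
grip_width: 0.503
grip_force: 0.0
```

Emit:
step_arm([
  {"travel": [0,0,0.003],"turn": [0,0,0]},
  {"travel": [0,0,0.006],"turn": [0,0,0]},
  {"travel": [0,0,0.006],"turn": [0,0,0]},
])

```text
time: 6.75
position: [0.439, 0.2778, 0.0198]
tool_rot: [-2.068, -2.365, 0.001]
ft_force: [0.2, -0.4, 0.7]
grip_width: 0.5
grip_force: 0.0
```

Emit:
step_arm([
  {"travel": [0,0,0],"turn": [0,0,0]},
  {"travel": [0,0,0],"turn": [0,0,0]},
  {"travel": [0,0,0],"turn": [0,0,0]},
  {"travel": [0,0,0],"turn": [0,0,0]},
  {"travel": [0,0,0],"turn": [0,0,0]},
], gripper=0)

```text
time: 7.25
position: [0.4391, 0.2779, 0.0202]
tool_rot: [2.068, 2.365, -0.0]
ft_force: [-0.9, 0.2, -0.5]
grip_width: 0.158
grip_force: 50.0
```

Emit:
step_arm([
  {"travel": [0,0,0],"turn": [0,0,0]},
  {"travel": [0,0,0],"turn": [0,0,0]},
])

```text
time: 7.45
position: [0.4391, 0.2779, 0.0202]
tool_rot: [2.068, 2.365, -0.0]
ft_force: [-0.7, 0.1, 1.1]
grip_width: 0.156
grip_force: 50.0
```

The grip holds at 13.7 mm wide with 50 N. The lid's centre is 7.3 mm above the TCP. Now I lift and carry it.

Emit:
step_arm([
  {"travel": [0,0,-0.03],"turn": [0,0,0]},
  {"travel": [0,0,-0.075],"turn": [0,0,0]},
  {"travel": [0,0,-0.12],"turn": [0,0,0]},
  {"travel": [-0.03,0.009,-0.16],"turn": [0,0,4]},
  {"travel": [-0.06,0.018,-0.18],"turn": [0,0,10]},
])

```text
time: 7.95
position: [0.4659, 0.2222, 0.2037]
tool_rot: [2.264, 2.174, 0.007]
ft_force: [1.4, -0.2, -1.6]
grip_width: 0.157
grip_force: 50.0
```

```bash
python3 - <<'E'
from h import *
st=ctrl.get_state();a=Ro.from_rotvec(st["tool_rot"]).as_matrix();print(np.degrees(np.arctan2(a[1,0],a[0,0])),move([.541,.0497,.18]).round(4),st["joint_positions"].round(2),st["grip_width"])
E
```

```text
87.67037126958927 [-0.1694  0.0819  0.0239] [ 0.4   0.1  -0.94  1.76  0.08  1.32 -0.6 ] 0.15736529693944587
```

Emit:
step_arm([
  {"travel": [-0.04,0.02,0],"turn": [0,0,4]},
  {"travel": [-0.085,0.042,0],"turn": [0,0,8]},
  {"travel": [-0.13,0.064,0.005],"turn": [0,0,12.2]},
  {"travel": [-0.168,0.083,0.01],"turn": [0,0,12.2]},
  {"travel": [-0.168,0.083,0.018],"turn": [0,0,12.2]},
])

```text
time: 8.45
position: [0.5432, 0.041, 0.1813]
tool_rot: [2.494, 1.907, -0.002]
ft_force: [0.1, -0.5, -1.4]
grip_width: 0.155
grip_force: 50.0
```

Emit:
step_arm([
  {"travel": [0,0,0],"turn": [0,0,0]},
  {"travel": [0,0,0],"turn": [0,0,0]},
  {"travel": [0,0,0],"turn": [0,0,0]},
])

```text
time: 8.75
position: [0.5408, 0.0516, 0.1826]
tool_rot: [2.481, 1.926, 0.001]
ft_force: [-0.3, -0.5, -1.7]
grip_width: 0.156
grip_force: 50.0
```

```bash
python3 - <<'E'
from h import *
c,b,st=shot("wrist","w6");a=Ro.from_rotvec(st["tool_rot"]).as_matrix();print(st["position"],np.degrees(np.arctan2(a[1,0],a[0,0])),a[:,2],move([.541,.0497,.13]).round(4),st["joint_positions"].round(2))
h=cv2.cvtColor(b,cv2.COLOR_BGR2HSV); H,S,V=cv2.split(h)
yy,xx=np.mgrid[:420,:560]
e=[proj(c,[.541+.0518*np.cos(t),.0497+.0518*np.sin(t),.103]).round(1).tolist() for t in np.radians([.5,75.5,180.5,255.5])];print("pred dots/lines",e)
for bl in blobs(((H<8)|(H>172))&(S>120)&(V>50)&(xx>230)&(yy<300),4): print("red",bl[:2],onz(c,bl[1],.103).round(4))
for bl in blobs((H<20)&(S>180)&(V>150),60): print("or",bl[:2],onz(c,bl[1],.094).round(4))
n=np.hypot(xx-e[1][0],yy-e[1][1])<14
for bl in blobs((S<70)&(V>110)&n,3): print("wh",bl[:2],onz(c,bl[1],.103).round(4))
# lid's line
n=(xx>268)&(xx<296)&(yy<290)&(yy>190)
print("line",[(y,(262+np.argmax(V[y,262:302]),int(V[y,262:302].max()))) for y in range(215,262,6)])
E
```

```text
[0.54075101 0.05159815 0.18260997] 75.64510463181873 [ 5.73459804e-04  1.48692880e-04 -9.99999825e-01] [-0.0016  0.0005  0.0527] [ 0.57  0.17 -0.78  1.73  0.13  1.29 -0.49]
pred dots/lines [[348.5, 191.3], [279.0, 137.2], [211.1, 226.1], [278.6, 273.2]]
red (34, [348.1, 190.2]) [0.5927 0.0511 0.103 ]
or (718, [172.3, 231.8]) [0.4562 0.0494 0.094 ]
wh (22, [279.0, 124.6]) [0.556  0.1081 0.103 ]
wh (56, [278.9, 136.3]) [0.554  0.1005 0.103 ]
wh (74, [280.7, 148.0]) [0.5532 0.0924 0.103 ]
line [(215, (np.int64(262), 221)), (221, (np.int64(262), 218)), (227, (np.int64(262), 216)), (233, (np.int64(297), 214)), (239, (np.int64(279), 225)), (245, (np.int64(278), 224)), (251, (np.int64(278), 224)), (257, (np.int64(278), 136))]
```

The collar re-measures as (0.541, 0.0502) with yaw 0.6°, so slots and lid agree. I correct by 1.3 mm and lower to just over the ledge.

Emit:
step_arm([
  {"travel": [-0.0013,0.0005,0.02],"turn": [0,0,0]},
  {"travel": [-0.0013,0.0005,0.04],"turn": [0,0,0]},
  {"travel": [-0.0013,0.0005,0.055],"turn": [0,0,0]},
  {"travel": [-0.0013,0.0005,0.062],"turn": [0,0,0]},
  {"travel": [-0.0013,0.0005,0.062],"turn": [0,0,0]},
])

```text
time: 9.3
position: [0.5405, 0.0486, 0.1194]
tool_rot: [-2.483, -1.923, 0.002]
ft_force: [0.5, -0.1, -1.4]
grip_width: 0.152
grip_force: 50.0
```

Emit:
step_arm([
  {"travel": [0,0,0],"turn": [0,0,0]},
  {"travel": [0,0,0],"turn": [0,0,0]},
  {"travel": [0,0,0],"turn": [0,0,0]},
])

```text
time: 9.6
position: [0.5418, 0.0483, 0.121]
tool_rot: [2.484, 1.922, 0.002]
ft_force: [-0.1, -0.4, -1.5]
grip_width: 0.159
grip_force: 50.0
```

```bash
python3 - <<'E'
from h import *
st=ctrl.get_state();a=Ro.from_rotvec(st["tool_rot"]).as_matrix();print(st["position"],np.degrees(np.arctan2(a[1,0],a[0,0])),move([.541,.0502,.1082]).round(4),st["ft_force"])
E
```

```text
[0.54180223 0.04825049 0.12096692] 75.4594291260615 [ 0.0017 -0.0013  0.0128] [-0.12490526 -0.40149611 -1.50660743]
```

Emit:
step_arm([
  {"travel": [0.0015,-0.001,0.003],"turn": [0,0,0]},
  {"travel": [0.0015,-0.001,0.005],"turn": [0,0,0]},
  {"travel": [0.0015,-0.001,0.007],"turn": [0,0,0]},
  {"travel": [0.0015,-0.001,0.007],"turn": [0,0,0]},
  {"travel": [0.0015,-0.001,0.007],"turn": [0,0,0]},
])

```text
time: 10.1
position: [0.5406, 0.0499, 0.113]
tool_rot: [-2.485, -1.922, 0.0]
ft_force: [0.2, 0.0, -2.6]
grip_width: 0.156
grip_force: 50.0
```

```bash
python3 - <<'E'
from h import *
st=ctrl.get_state();a=Ro.from_rotvec(st["tool_rot"]).as_matrix();print(st["position"],np.degrees(np.arctan2(a[1,0],a[0,0])),move([.541,.0502,.1052]).round(4),st["ft_force"])
E
```

```text
[0.54055213 0.04988386 0.11304782] 75.4619698721133 [0.0004 0.0004 0.0078] [ 0.24977156  0.03163248 -2.56161061]
```

Emit:
step_arm([
  {"travel": [0.0004,0.0004,0.003],"turn": [0,0,0]},
  {"travel": [0.0004,0.0004,0.006],"turn": [0,0,0]},
  {"travel": [0.0004,0.0004,0.009],"turn": [0,0,0]},
  {"travel": [0.0004,0.0004,0.009],"turn": [0,0,0]},
  {"travel": [0.0004,0.0004,0.009],"turn": [0,0,0]},
])

```text
time: 10.6
position: [0.5411, 0.0502, 0.1045]
tool_rot: [2.485, 1.922, -0.0]
ft_force: [-0.5, 0.2, 2.8]
grip_width: 0.159
grip_force: 50.0
```

The lid is in the slots (beside them it would have stopped at 0.111) and the seal is touched. I press down 10 mm.

Emit:
step_arm([
  {"travel": [0,0,0.004],"turn": [0,0,0]},
  {"travel": [0,0,0.007],"turn": [0,0,0]},
  {"travel": [0,0,0.0105],"turn": [0,0,0]},
  {"travel": [0,0,0.0105],"turn": [0,0,0]},
  {"travel": [0,0,0.0105],"turn": [0,0,0]},
])

```text
time: 11.1
position: [0.5414, 0.0502, 0.0942]
tool_rot: [2.484, 1.922, 0.0]
ft_force: [-1.7, -0.3, 7.7]
grip_width: 0.152
grip_force: 50.0
```

Emit:
step_arm([
  {"travel": [0,0,0],"turn": [0,0,4]},
  {"travel": [0,0,0],"turn": [0,0,10]},
  {"travel": [0,0,0],"turn": [0,0,17]},
  {"travel": [0,0,0],"turn": [0,0,24]},
  {"travel": [0,0,0],"turn": [0,0,30]},
])

```text
time: 11.6
position: [0.5423, 0.0507, 0.0946]
tool_rot: [2.899, 1.208, 0.004]
ft_force: [-1.1, 0.6, 6.7]
grip_width: 0.153
grip_force: 50.0
```

```bash
cat > s.py <<'E'
from h import *
st=ctrl.get_state();a=Ro.from_rotvec(st["tool_rot"]).as_matrix();print(st["position"].round(4),np.degrees(np.arctan2(a[1,0],a[0,0])).round(2),move([.541,.0502,.0942]).round(4),st["ft_force"].round(1),st["torque"].round(2),st["joint_positions"].round(2),st["grip_width"])
E
python3 s.py
```

```text
[0.5423 0.0507 0.0946] 45.23 [-0.0013 -0.0006  0.0004] [-1.1  0.6  6.7] [0.1  0.24 0.07] [ 0.47  0.25 -0.69  1.83  0.17  1.12 -1.06] 0.1528897113792243
```

Turning freely (45.2°, low moment). I carry on with a small re-centring.

Emit:
step_arm([
  {"travel": [-0.001,-0.0005,0],"turn": [0,0,6]},
  {"travel": [-0.001,-0.0005,0],"turn": [0,0,13]},
  {"travel": [-0.001,-0.0005,0],"turn": [0,0,20]},
  {"travel": [-0.001,-0.0005,0],"turn": [0,0,27]},
  {"travel": [-0.001,-0.0005,0],"turn": [0,0,34]},
])

```text
time: 12.1
position: [0.5416, 0.0502, 0.0948]
tool_rot: [3.126, 0.307, 0.005]
ft_force: [0.1, 0.7, 7.3]
grip_width: 0.153
grip_force: 50.0
```

```bash
python3 s.py
```

```text
[0.5416 0.0502 0.0948] 11.21 [-0.0006 -0.0001  0.0006] [0.1 0.7 7.3] [-0.04  0.07  0.04] [ 0.41  0.23 -0.61  1.84  0.15  1.11 -1.63] 0.15283701171743522
```

Emit:
step_arm([
  {"travel": [-0.0005,0,0.0005],"turn": [0,0,5]},
  {"travel": [-0.0005,0,0.0005],"turn": [0,0,9]},
  {"travel": [-0.0005,0,0.0005],"turn": [0,0,11]},
  {"travel": [-0.0005,0,0.0005],"turn": [0,0,13]},
  {"travel": [-0.0005,0,0.0005],"turn": [0,0,13]},
])

```text
time: 12.6
position: [0.5413, 0.0501, 0.0944]
tool_rot: [-3.141, 0.043, -0.006]
ft_force: [0.1, 0.8, 6.6]
grip_width: 0.156
grip_force: 50.0
```

```bash
python3 s.py
```

```text
[0.5413 0.0501 0.0944] -1.56 [-0.0003 -0.0001  0.0002] [0.1 0.8 6.6] [0.07 0.11 0.06] [ 0.38  0.23 -0.59  1.84  0.14  1.11 -1.85] 0.15552994977695966
```

Emit:
step_arm([
  {"travel": [0,0,0],"turn": [0,0,1]},
  {"travel": [0,0,0],"turn": [0,0,2]},
  {"travel": [0,0,0],"turn": [0,0,3]},
  {"travel": [0,0,0],"turn": [0,0,4]},
  {"travel": [0,0,0],"turn": [0,0,4]},
])

```text
time: 13.1
position: [0.5414, 0.0506, 0.0944]
tool_rot: [-3.137, 0.15, -0.006]
ft_force: [0.2, 0.5, 6.5]
grip_width: 0.154
grip_force: 50.0
```

```bash
python3 s.py
```

```text
[0.5414 0.0506 0.0944] -5.49 [-0.0004  0.0004  0.0002] [0.2 0.5 6.5] [0.21 0.01 0.24] [ 0.38  0.22 -0.58  1.84  0.14  1.11 -1.92] 0.15419475001304273
```

The moment has risen to 0.24 N m at -5.5°, so the stop is felt. I back off 3.5° into the pocket's play, let the lid rise, and check that it stays caught.

Emit:
step_arm([
  {"travel": [0,0,0],"turn": [0,0,-3.5]},
  {"travel": [0,0,0],"turn": [0,0,-3.5]},
  {"travel": [0,0,-0.003],"turn": [0,0,-3.5]},
  {"travel": [0,0,-0.0065],"turn": [0,0,-3.5]},
  {"travel": [0,0,-0.0065],"turn": [0,0,-3.5]},
])

```text
time: 13.6
position: [0.5412, 0.0503, 0.1007]
tool_rot: [-3.14, 0.055, -0.006]
ft_force: [1.9, 0.8, 3.8]
grip_width: 0.157
grip_force: 50.0
```

Emit:
step_arm([
  {"travel": [0,0,-0.002],"turn": [0,0,0]},
  {"travel": [0,0,-0.002],"turn": [0,0,0]},
  {"travel": [0,0,-0.002],"turn": [0,0,0]},
])

```text
time: 13.9
position: [0.541, 0.0502, 0.1012]
tool_rot: [-3.14, 0.056, -0.005]
ft_force: [4.8, 1.1, -3.2]
grip_width: 0.154
grip_force: 50.0
```

```bash
python3 s.py
```

```text
[0.541  0.0502 0.1012] -2.03 [ 0.    -0.     0.007] [ 4.8  1.1 -3.2] [ 0.38 -1.06 -0.04] [ 0.39  0.22 -0.59  1.83  0.13  1.13 -1.85] 0.15425394074092905
```

The lid stopped at exactly 0.1012 (centre 8.5 mm over the collar point) against an upward pull, so it is locked. Now release and retreat.

Emit:
step_arm([
  {"travel": [0,0,0.0015],"turn": [0,0,0]},
  {"travel": [0,0,0.0015],"turn": [0,0,0]},
  {"travel": [0,0,0.0015],"turn": [0,0,0]},
  {"travel": [0,0,0.0015],"turn": [0,0,0]},
], gripper=0.5)

```text
time: 14.3
position: [0.539, 0.0496, 0.0997]
tool_rot: [3.141, -0.056, -0.002]
ft_force: [-0.4, -0.4, 0.7]
grip_width: 0.433
grip_force: 0.0
```

Emit:
step_arm([
  {"travel": [0,0,-0.01],"turn": [0,0,0]},
  {"travel": [0,0,-0.04],"turn": [0,0,0]},
  {"travel": [0,0,-0.08],"turn": [0,0,0]},
  {"travel": [0,0,-0.09],"turn": [0,0,0]},
  {"travel": [0,0,-0.09],"turn": [0,0,0]},
])

```text
time: 14.8
position: [0.5411, 0.05, 0.1929]
tool_rot: [3.141, -0.056, 0.008]
ft_force: [-0.4, 0.4, -0.7]
grip_width: 0.499
grip_force: 0.0
```

Emit:
step_arm([
  {"travel": [0,0,0],"turn": [0,0,0]},
  {"travel": [0,0,0],"turn": [0,0,0]},
])

```text
time: 15.0
position: [0.5385, 0.0495, 0.1886]
tool_rot: [3.141, -0.056, -0.004]
ft_force: [0.4, -0.3, -0.9]
grip_width: 0.496
grip_force: 0.0
```

```bash
python3 s.py; python3 - <<'E'
from h import *
c,b,st=shot("wrist","w7"); h=cv2.cvtColor(b,cv2.COLOR_BGR2HSV); H,S,V=cv2.split(h); yy,xx=np.mgrid[:420,:560]
for bl in blobs(((H<20)|(H>174))&(S>150)&(V>60)&(yy<240)&(yy>20),4): print("red/or",bl,onz(c,bl[1],.103).round(4),onz(c,bl[1],.094).round(4))
L=[proj(c,[.541+d*np.cos(np.radians(-2)),.0502+d*np.sin(np.radians(-2)),.136]).round(1).tolist() for d in (-.022,0,.022)];print(L)
cv2.imwrite("pics/c7.png",b)
E
```

```text
[0.5385 0.0495 0.1886] -2.04 [ 0.0027 -0.0008  0.0944] [ 0.4 -0.3 -0.9] [ 0.03  0.07 -0.01] [ 0.41  0.14 -0.59  1.73  0.08  1.3  -1.81] 0.4963937140538569
red/or (36, [273.0, 131.1], [270, 128, 7, 7]) [0.5928 0.0511 0.103 ] [0.5919 0.0513 0.094 ]
[[276.8, 247.0], [276.7, 216.0], [276.7, 183.4]]
```

View pics/c7.png

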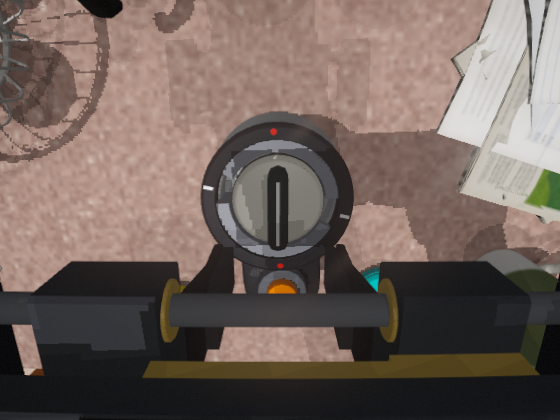

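The wrist view shows the lid seated at (278,207), its bar in line with the red dots at (274,131) and (280,266), and the lugs hidden under the ledge. It is locked. Next I go over the button with closed fingers.

Emit:
step_arm([
  {"travel": [-0.03,0.001,0],"turn": [0,0,0]},
  {"travel": [-0.06,0.002,0],"turn": [0,0,0]},
  {"travel": [-0.0815,0.003,0],"turn": [0,0,0]},
  {"travel": [-0.0815,0.003,0.02],"turn": [0,0,0]},
  {"travel": [-0.0815,0.003,0.04],"turn": [0,0,0]},
], gripper=0)

```text
time: 15.55
position: [0.4574, 0.0493, 0.1494]
tool_rot: [3.14, -0.056, 0.001]
ft_force: [1.0, -0.8, -0.7]
grip_width: 0.136
grip_force: 0.0
```

Emit:
step_arm([
  {"travel": [0,0,0.02],"turn": [0,0,0]},
  {"travel": [0,0,0.035],"turn": [0,0,0]},
  {"travel": [0,0,0.035],"turn": [0,0,0]},
  {"travel": [0,0,0.035],"turn": [0,0,0]},
  {"travel": [0,0,0.035],"turn": [0,0,0]},
])

```text
time: 16.05
position: [0.4585, 0.0497, 0.1158]
tool_rot: [-3.141, 0.056, -0.002]
ft_force: [-0.1, 0.6, 0.8]
grip_width: 0.005
grip_force: 0.0
```

```bash
sed -i 's/.541,.0502,.0942/.457,.0493,.085/' s.py; python3 s.py
```

```text
[0.4585 0.0497 0.1158] -2.03 [-0.0015  0.0005  0.0308] [-0.1  0.6  0.8] [0.03 0.05 0.01] [ 0.44  0.01 -0.6   2.    0.01  1.13 -1.77] 0.005101880527109458
```

Emit:
step_arm([
  {"travel": [-0.0015,0.0005,0.015],"turn": [0,0,0]},
  {"travel": [-0.0015,0.0005,0.025],"turn": [0,0,0]},
  {"travel": [-0.0015,0.0005,0.031],"turn": [0,0,0]},
  {"travel": [-0.0015,0.0005,0.031],"turn": [0,0,0]},
  {"travel": [-0.0015,0.0005,0.031],"turn": [0,0,0]},
])

```text
time: 16.55
position: [0.4567, 0.0492, 0.0844]
tool_rot: [-3.141, 0.056, -0.0]
ft_force: [-0.8, 0.8, 0.9]
grip_width: 0.002
grip_force: 0.0
```

```bash
python3 s.py
```

```text
[0.4567 0.0492 0.0844] -2.04 [ 0.0003 -0.0001 -0.0006] [-0.8  0.8  0.9] [ 0.05  0.04 -0.  ] [ 0.43  0.05 -0.61  2.04  0.03  1.07 -1.79] 0.002490758580746187
```

Emit:
step_arm([
  {"travel": [0,0,0.002],"turn": [0,0,0]},
  {"travel": [0,0,0.003],"turn": [0,0,0]},
  {"travel": [0,0,0.003],"turn": [0,0,0]},
])

```text
time: 16.85
position: [0.4572, 0.0493, 0.0816]
tool_rot: [3.141, -0.056, 0.002]
ft_force: [0.3, 0.3, 2.6]
grip_width: 0.007
grip_force: 1.0
```

Emit:
step_arm([
  {"travel": [0,0,0.005],"turn": [0,0,0]},
  {"travel": [0,0,0.007],"turn": [0,0,0]},
  {"travel": [0,0,0.007],"turn": [0,0,0]},
  {"travel": [0,0,0.007],"turn": [0,0,0]},
])

```text
time: 17.25
position: [0.4575, 0.0493, 0.0764]
tool_rot: [3.14, -0.056, 0.002]
ft_force: [-5.7, -1.4, 18.2]
grip_width: 0.002
grip_force: 9.6
```

Bottomed at 18 N. I hold a moment longer and then release.

Emit:
step_arm([
  {"travel": [0,0,0],"turn": [0,0,0]},
  {"travel": [0,0,0],"turn": [0,0,0]},
  {"travel": [0,0,-0.03],"turn": [0,0,0]},
  {"travel": [0,0,-0.08],"turn": [0,0,0]},
  {"travel": [0,0,-0.12],"turn": [0,0,0]},
])

```text
time: 17.75
position: [0.4561, 0.0493, 0.1956]
tool_rot: [3.141, -0.056, -0.0]
ft_force: [1.0, -0.5, -0.2]
grip_width: 0.004
grip_force: 0.0
```

Emit:
step_arm([
  {"travel": [0,0,-0.03],"turn": [0,0,0]},
  {"travel": [0,0,-0.03],"turn": [0,0,0]},
  {"travel": [0,0,-0.03],"turn": [0,0,0]},
  {"travel": [0,0,-0.03],"turn": [0,0,0]},
  {"travel": [0,0,-0.03],"turn": [0,0,0]},
])

```text
time: 18.25
position: [0.4554, 0.0491, 0.2225]
tool_rot: [-3.141, 0.056, 0.005]
ft_force: [0.5, 0.4, -0.6]
grip_width: 0.006
grip_force: 0.0
```

```bash
python3 - <<'E'
from h import *
c,b,st=shot("wrist","w8"); s,i2,_=shot("scene","s8"); print(st["position"],st["ft_force"],st["time"])
h=cv2.cvtColor(b,cv2.COLOR_BGR2HSV); H,S,V=cv2.split(h); yy,xx=np.mgrid[:420,:560]
for bl in blobs(((H<20)|(H>174))&(S>150)&(V>60)&(yy<300)&(abs(xx-280)<60),4): print("red/or",bl[:2],onz(c,bl[1],.103).round(4),onz(c,bl[1],.094).round(4))
ends=[proj(c,[.541+d,.0502,.136]) for d in (-.022,.022)]; print("line exp",ends)
a=cv2.imread("pics/scene0.png"); d=(cv2.absdiff(a,i2).max(2)>40)
print([x for x in blobs(d,25)])
E
```

```text
[0.45544762 0.04905389 0.22247323] [ 0.54106103  0.44441484 -0.56071641] 18.25
red/or (36, [268.8, 11.8]) [0.5928 0.051  0.103 ] [0.5945 0.0512 0.094 ]
red/or (14, [275.5, 152.7]) [0.4891 0.05   0.103 ] [0.4877 0.0501 0.094 ]
red/or (720, [277.6, 187.9]) [0.4599 0.0494 0.103 ] [0.4576 0.0495 0.094 ]
line exp [array([273.18476806, 117.45704848]), array([270.6040535 ,  50.11157905])]
[(106, [495.7, 5.0], [485, 0, 22, 16]), (1573, [523.6, 16.5], [493, 0, 67, 37]), (13254, [357.5, 78.2], [257, 11, 245, 177]), (46, [310.7, 13.4], [301, 12, 23, 4]), (28, [385.0, 27.8], [382, 26, 7, 5]), (91, [510.4, 57.4], [506, 41, 9, 26]), (1984, [509.0, 118.0], [479, 68, 57, 132]), (50, [557.9, 142.5], [555, 132, 5, 19]), (2029, [536.1, 218.5], [512, 153, 48, 137]), (294, [511.2, 181.3], [499, 166, 36, 24]), (291, [409.0, 182.7], [394, 171, 27, 26]), (309, [396.4, 205.7], [386, 189, 25, 35]), (346, [268.7, 212.2], [257, 200, 25, 22]), (1500, [340.5, 226.4], [304, 205, 82, 46]), (174, [464.3, 226.4], [454, 219, 20, 16]), (109, [293.9, 228.3], [287, 223, 15, 12]), (426, [465.3, 254.4], [457, 236, 23, 33]), (42, [447.4, 251.5], [445, 244, 6, 16]), (165, [503.8, 258.2], [493, 249, 19, 17]), (152, [440.4, 272.0], [431, 262, 16, 24]), (79, [474.0, 289.4], [462, 285, 26, 9]), (64, [502.0, 288.0], [494, 284, 18, 8]), (649, [242.2, 304.2], [228, 286, 31, 34]), (274, [509.3, 305.8], [503, 290, 20, 32])]
```

```bash
python3 - <<'E'
from h import *
for f in ("scene0","s8"):
    h=cv2.cvtColor(cv2.imread(f"pics/{f}.png"),cv2.COLOR_BGR2HSV);H,S,V=cv2.split(h)
    print(f,"turq",[b[:2] for b in blobs((H>80)&(H<97)&(S>120)&(V>40),60)],"yel",[b[:2] for b in blobs((H>22)&(H<34)&(S>180)&(V>90),100)])
E
```

```text
scene0 turq [(399, [332.5, 236.3])] yel []
s8 turq [(403, [332.6, 236.2])] yel []
```

View pics/s8.png

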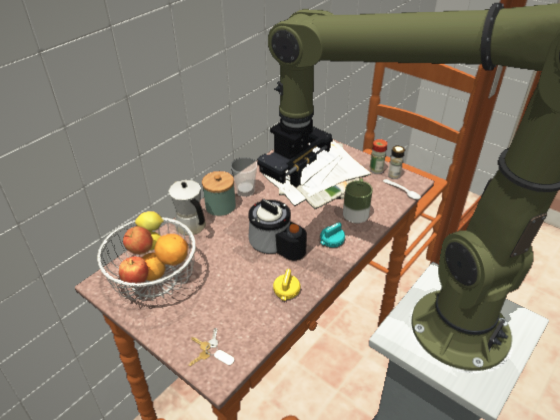

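The lid is locked in the collar at (269,213), the button has sprung back at (294,229), all bystanders stand where they were, and the gripper is clear. I hand the job in.

```bash
python3 -c "
from bench import ctrl
print(ctrl.close_job())"
```

```text
the job is handed in; nothing more can be done
None
```

The lid is locked under the collar, the orange button was then pressed fully down for about half a second and let go, and the job was handed in at about 18 s with the rest of the table as it was.

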